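Walk the die block round onto the fence key

ROBOT

A 6-joint arm with a two-finger parallel gripper is mounted at the origin on a cart in front of the work surface, level with it; the furniture and walls round the work are solid. World frame = base frame: x ahead of the robot, y to its left, z up, the work surface at z = 0. Lengths are in m, angles in rad, forces in N, time in s.
With the tool pointing down it reaches from about 0.4 to 0.825 m from the base axis. Payload 7 kg.
Tool frame: the origin (TCP) lies at the very end of the fingers, on their centre line; the grasp point (between the pads) lies 19 mm behind it; z points along the fingers, y is the line along which they close (so a half turn about z gives the same grasp; the last joint's range is limited). The gripper opens to 88 mm and grips with 3 to 60 N. Pads are 19 mm wide; open, the fingers measure 130 mm over their backs; the gripper's body (78 mm by 193 mm) begins 47 mm behind the grasp point.
Start: joints at [-0.92, 0.359, 0.012, 0, -1.224, -0.288], TCP at [0.24, -0.631, 0.227] pointing down, gripper open.
Joint ranges: [-3.07, 3.07], [-1.43, 2.12], [-1.02, 1.25], [-3.03, 1.67], [-3.05, -0], [-3.03, 3.03]. Speed limits (rad/s): [2.39, 2.39, 3.01, 3.14, 3.14, 3.14].

INTERFACE

Orientations are given as a rotation vector (axis times angle).
In Python, from bench import arm, eyes, look_for, outline_of, pinpoint gives the robot as it stands. The module is installed in compiled form; this text tells all that it offers. Calls block until the motion is done:
- arm.move_ptp(position, orientation): joint-space move of the TCP to a pose.
- arm.servo_line(position, vel=0.15, frame=None): straight line of the TCP; frame=None keeps the orientation; vel is the mean speed in m/s.
- arm.move_joints(angles): joint-space move.
- arm.ungrasp() and arm.close(): open the fingers fully, or close them until they stop; the grip force is fixed at half the most.
- arm.dwell(seconds).
- arm.inverse_kinematics(position, orientation): joint angles nearest the present ones, or None.
- arm.sense(): the state.
- eyes.snapshot(name): name is "scene" or "top" or "wrist"; returns the picture (420x560x3 uint8, red, green, blue); there is no depth.
- eyes.calibration(name): a dict with "fx", "fy", "cx", "cy" (pixels), "world_from_camera" (4x4, takes a point from camera to world coordinates); the wrist camera has in their place "mount" (4x4, takes a point from camera to tool coordinates, whose origin is the TCP and whose axes are the flange's). Camera axes: x right, y down, z forward; pixel columns grow to the right and rows downward; lengths in m; the calibration is good to about 2 mm. A picture is of the moment at which its call begins: read the wrist's pose just before it. calibration takes no time and is no camera call.
A pose or a line that the arm cannot do raises arm.PlanningError and nothing moves.
- arm.finish_job(): hands the job in; it is judged then, once.
Trained networks look in the newest picture that a camera, given by its name, has taken for a name from the list of things; names that differ only in an ending like _2 or _b are one class to them, and where a whole thing is asked for, a point or a joint stands for the part that bears it (a point fixed in the world has none). Each returns a list of dicts, best first, with "confidence" (0 to 1); they miss things now and then, are a little off and sometimes report something else, mostly with a low value. They report only what shows in the picture. A call takes as long as a camera call.
- look_for(camera, query): "rect" ([centre column, centre row, width, height] in pixels, round what is visible of it).
- outline_of(camera, query): "pixels" (420x560 bool, what is visible of it) and "rect" ([centre column, centre row, width, height] in pixels, round what is visible of it).
- pinpoint(camera, query): "point" ([column, row] in pixels: a listed point, or the origin of a listed thing).
The state is a dict: "time_s": time; "q": joint angles; "joint_vel": joint speeds; "tau": joint torques, N m; "eef_pos": TCP position; "ee_rot": TCP orientation; "ft_force": force on the tool from outside, world axes, zero at the start; "moment": the same for the moment, N m; "width": finger opening in m; "grip_force": force on a finger pad.
Only numpy, scipy, OpenCV 4.12 (cv2) and the standard library are available. Lean on these libraries where they do the work, as an engineer would, in place of code of your own. Each camera call takes 0.05 s, during which the arm holds its last target. There are 200 camera calls.

TASK

Square the heavy die block up to the bolted fence for clamping: push its corners with the fingertips to walk it round on the table until the side with the keyway faces the fence, then push it home so that the keyway runs over the key and that side sits flush against the fence. Only push it: do not lift or tip the block, and leave the other things on the table where they are.

Things in the scene. Friction and masses are not known exactly. Their poses are not given: they have to be found in the camera images.
- die_block: the die block: machined aluminium, lying flat, 120 (its y) x 95 (its x) x 40 mm high, 1.0 to 1.6 kg; slides on the table at a push of 5 to 12 N. Origin: centre of its underside, z up. In the middle of its +x side (a 120 mm side) is the keyway, an upright slot open at top and bottom, 26 mm wide, 20 mm deep, with 4 mm 45-degree lead-ins. Shallow round relief and 4 small holes in its top
- keyway (a point): point on the block at the middle of the keyway's mouth, in the plane of the keyway side, half-way up (47.5 mm along the block's +x from its centre, 20 mm up); axes as the block's
- fence: the fence: steel angle 180 mm long, 40 mm high, bolted down (fixed). Origin: on the table, in the plane of its face, at mid-length; x points level out of the face to the work, y along the face, z up. Its foot with bolts reaches 40 mm behind the face. Block home: its x points against the fence's x, its centre 47.5 mm out along the fence's x, within 5 mm of y = 0
- key (a point): tip of the key, 20 mm up: an upright steel key in the middle of the fence's face, 16 mm wide, standing 16 mm out of the face and 31 mm high, its nose rounded to 8 mm radius in plan; axes as the fence's
- chest_edge (a point): front left upright edge (seen from the chest's front) of the green steel drawer chest, at its foot: the chest stands on the far side of the work, 231 mm high, and does not belong to the job; keep the hand off it. Axes: x points into the chest, away from its drawer front; y out of its left side; its drawer pulls stand 14 mm out of the front
- cog_large: bystander: rusty spur gear lying flat, 104 mm across, 20 mm high; origin at the centre of its underside
- coil_spring: bystander: steel coil spring standing on end, 31 mm across, 36 mm high; origin at the centre of its underside
- bolt_1: bystander: rusty bolt standing on its head, 27 mm across, 70 mm high; origin at the centre of its underside

How it is judged:
By the outcome, as a careful person would: the job done as asked, in the order asked, and still so for the second after the job is handed in, with the robot touching nothing.
It also fails if it takes over 72 s, if anything falls off the work surface, if the arm or the gripper's body presses on something with over 40 N, if the wrist force passes 120 N, or if a joint passes its speed limit or range.

## Working session

There is one attempt and no reset: what is moved stays moved. The work goes in short steps, each a Python script; the robot and the scene stay as the last script left them, time stands still between calls to the robot, and variables do not carry over. Pictures are saved under pics/ and viewed, at most 10 in all, crops included, and the job is handed in when it is done.

```bash
mkdir -p pics
cat > h.py <<'E'
import numpy as np, cv2
from bench import arm, eyes, look_for, outline_of, pinpoint
def snap(n,f=None):
    im=eyes.snapshot(n)
    if f: cv2.imwrite('pics/'+f,im[:,:,::-1])
    return im
def ray(n,px,z):
    c=eyes.calibration(n);T=c["world_from_camera"]
    d=T[:3,:3]@np.array([(px[0]-c["cx"])/c["fx"],(px[1]-c["cy"])/c["fy"],1]);o=T[:3,3]
    return o+d*(z-o[2])/d[2]
def proj(n,P):
    c=eyes.calibration(n);T=c["world_from_camera"]
    p=(np.atleast_2d(P)-T[:3,3])@T[:3,:3]
    return np.c_[c["fx"]*p[:,0]/p[:,2]+c["cx"],c["fy"]*p[:,1]/p[:,2]+c["cy"]]
E
python3 - <<'E'
from h import *
a=snap('top','top0.png');b=snap('scene','sc0.png')
cv2.imwrite('pics/t0.png',cv2.resize(a[:,:,::-1],(800,600)))
for q,z in [('die_block',0),('keyway',.02),('fence',0),('key',.02),('chest_edge',0),('cog_large',0),('coil_spring',0),('bolt_1',0)]:
    for n in('top','scene'):
        for r in pinpoint(n,q)[:2]: print(q,n,np.round(r['point']),round(r['confidence'],2),np.round(ray(n,r['point'],z),3))
s=arm.sense();print(s['time_s'],s['eef_pos'],s['ee_rot'],s['width'],eyes.calibration('top')['world_from_camera'].round(2))
E
```

```text
die_block top [265. 217.] 0.94 [ 0.473 -0.265  0.   ]
die_block scene [282. 240.] 0.74 [ 0.478 -0.272  0.   ]
keyway top [272. 186.] 0.72 [ 0.535 -0.279  0.02 ]
keyway top [266. 215.] 0.7 [ 0.474 -0.268  0.02 ]
keyway scene [275. 217.] 0.87 [ 0.522 -0.277  0.02 ]
fence top [335. 203.] 0.76 [ 0.504 -0.413  0.   ]
fence scene [338. 209.] 0.78 [ 0.507 -0.409  0.   ]
key top [328. 201.] 0.84 [ 0.506 -0.397  0.02 ]
key scene [336. 207.] 0.91 [ 0.494 -0.397  0.02 ]
key scene [280. 241.] 0.68 [ 0.461 -0.259  0.02 ]
chest_edge top [250. 137.] 0.91 [ 0.642 -0.231  0.   ]
chest_edge scene [235. 196.] 0.82 [ 0.632 -0.234  0.   ]
cog_large top [203. 149.] 0.8 [ 0.614 -0.13   0.   ]
cog_large scene [340. 210.] 0.4 [ 0.503 -0.411  0.   ]
coil_spring top [193. 262.] 0.6 [ 0.374 -0.117  0.   ]
bolt_1 top [329. 204.] 0.16 [ 0.503 -0.4    0.   ]
bolt_1 scene [274. 219.] 0.62 [ 0.536 -0.281  0.   ]
0.9 [ 0.23954069 -0.63103366  0.22654398] [ 5.66801571e-01 -3.09003060e+00 -6.80659748e-05] 0.08760689221731474 [[ 0.02 -1.    0.08  0.41]
 [-1.   -0.02  0.   -0.31]
 [-0.   -0.08 -1.    1.03]
 [ 0.    0.    0.    1.  ]]
```

View pics/t0.png

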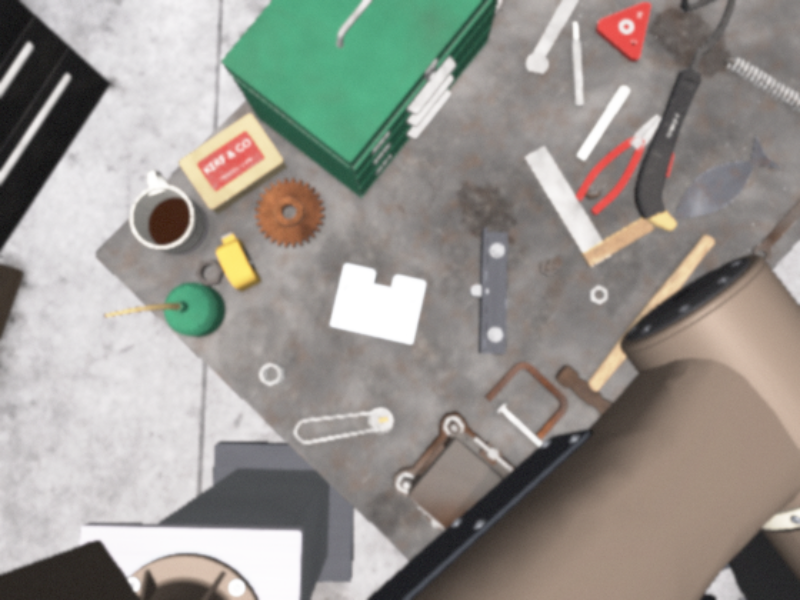

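View pics/sc0.png

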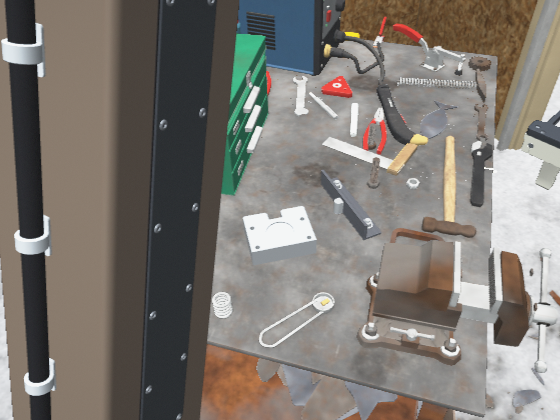

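Top view: the block is at about (378,303) in the 800 px view with its keyway facing away from the robot (+x). The fence is at (490,290) facing +y, and the chest's near corner is at (360,190). Next I'll fit precise poses.

```bash
cat >> h.py <<'E'
def rayN(n,px,z): return np.array([ray(n,p,z)[:2] for p in px])
def block(im,near,ok=True):
    """pose (x,y,heading of keyway) from the top picture"""
    m=(im.min(2)>200).astype(np.uint8)
    cs,_=cv2.findContours(m,cv2.RETR_EXTERNAL,cv2.CHAIN_APPROX_NONE)
    c=min([c for c in cs if cv2.contourArea(c)>800],key=lambda c:np.hypot(*(rayN('top',[c[:,0].mean(0)],.04)[0]-near)))
    w=rayN('top',c[:,0].astype(float),.04).astype(np.float32)
    (x,y),wh,_=r=cv2.minAreaRect(w*1000); B=cv2.boxPoints(r)/1000
    M=cv2.moments(w.reshape(-1,1,2)*1000); cen=np.array([M['m10'],M['m01']])/M['m00']/1000
    ctr=np.array([x,y])/1000
    e=[B[1]-B[0],B[2]-B[1]]; s=min(e,key=np.linalg.norm)   # short edge = block x
    s=s/np.linalg.norm(s)
    if s@(cen-ctr)>0: s=-s
    return np.array([*ctr,np.arctan2(s[1],s[0])]),np.array(sorted(wh)),(cen-ctr)@s*1000
E
python3 - <<'E'
from h import *
im=snap('top')
p,wh,o=block(im,(.473,-.265));print(p,np.degrees(p[2]),wh,o)
r=outline_of('top','fence')[0];m=r['pixels'].astype(np.uint8)
cs,_=cv2.findContours(m,0,1);c=max(cs,key=cv2.contourArea)
for z in(0,.04):
    R=cv2.minAreaRect(rayN('top',c[:,0].astype(float),z).astype(np.float32)*1000);print(z,R,cv2.boxPoints(R).round(0).tolist())
    
# mask the face edge: for each row leftmost pixel
ys=[y for y in range(420) if m[y].any()];L=np.array([[np.argmax(m[y]),y] for y in ys],float)
W=rayN('top',L,0);W=W[8:-8];k=np.polyfit(W[:,0],W[:,1],1);res=W[:,1]-np.polyval(k,W[:,0]);g=res<res.std();k=np.polyfit(W[g,0],W[g,1],1);print('edge',k,np.degrees(np.arctan(k[0])),W[:,0].min(),W[:,0].max())
for y in range(165,250,8): print(y,im[y,325:365:1].mean(1).astype(int).tolist())
for q in('bolt_1','coil_spring','chest_edge'):
    for n in('top',): print(q,[(np.round(a['rect']),round(a['confidence'],2)) for a in look_for(n,q)[:2]])
E
```

```text
[ 0.47940137 -0.26581067 -0.19827402] -11.360264325699518 [ 93.92673492 121.80736542] -1.9059268460646341
0 ((504.301513671875, -426.4959716796875), (184.2903594970703, 56.921024322509766), 0.5883692502975464) [[412.0, -399.0], [412.0, -456.0], [597.0, -454.0], [596.0, -397.0]]
0.04 ((500.6592712402344, -421.8536682128906), (177.1004638671875, 54.700313568115234), 0.588377058506012) [[412.0, -395.0], [412.0, -450.0], [589.0, -448.0], [589.0, -394.0]]
edge [-0.01181024 -0.40852158] -0.6766453281449172 0.4287215617657618 0.5791179894133762
165 [122, 124, 124, 121, 121, 118, 111, 107, 110, 103, 96, 87, 80, 96, 115, 121, 118, 121, 124, 125, 125, 121, 123, 123, 121, 125, 125, 125, 121, 117, 109, 101, 102, 108, 112, 115, 115, 117, 120, 119]
173 [119, 119, 120, 121, 125, 124, 128, 127, 125, 123, 113, 94, 86, 101, 119, 124, 133, 157, 191, 219, 227, 228, 231, 231, 231, 227, 225, 204, 161, 128, 122, 115, 115, 118, 119, 122, 124, 123, 120, 116]
181 [121, 122, 123, 126, 128, 126, 127, 126, 125, 118, 110, 93, 94, 111, 118, 116, 115, 117, 124, 125, 129, 134, 138, 140, 135, 129, 127, 123, 123, 121,
[... 1141 characters left out ...]
 119, 111, 113, 120, 138, 163, 184, 192, 198, 194, 186, 174, 154, 132, 124, 128, 133, 136, 139, 137, 139, 139, 137, 139, 137, 137, 139]
237 [151, 151, 153, 154, 152, 152, 154, 148, 142, 127, 103, 102, 120, 130, 132, 132, 141, 170, 195, 209, 220, 226, 228, 226, 220, 199, 166, 136, 124, 126, 132, 135, 139, 141, 140, 138, 135, 133, 136, 132]
245 [145, 147, 146, 144, 145, 147, 147, 148, 145, 128, 99, 100, 119, 124, 126, 129, 126, 128, 126, 124, 121, 122, 125, 129, 127, 127, 125, 126, 126, 128, 131, 133, 134, 133, 130, 130, 128, 128, 127, 123]
bolt_1 [(array([387., 186.,  16.,  12.]), 0.47)]
coil_spring [(array([192., 264.,  18.,  17.]), 0.72)]
chest_edge [(array([253.,  70., 193., 140.]), 0.55)]
```

```bash
cat >> h.py <<'E'
from scipy.spatial.transform import Rotation as Rt
Q0=[-0.92,0.359,0.012,0,-1.224,-0.288]; FT=.0215; ZP=.010
def ori(phi):
    phi=phi%np.pi+(np.pi if phi%np.pi<np.radians(40) else 0)   # tool y in 40..220 deg
    y=np.array([np.cos(phi),np.sin(phi),0]);z=np.array([0,0,-1.]);return Rt.from_matrix(np.c_[np.cross(y,z),y,z]).as_rotvec()
def w(p,l): c,s=np.cos(p[2]),np.sin(p[2]); return p[:2]+np.array([[c,-s],[s,c]])@np.asarray(l,float)
def go(xy,z,phi,vel=None):
    P=[*xy,z]
    if vel: arm.servo_line(P,vel=vel,frame=ori(phi))
    else: arm.move_ptp(P,ori(phi))
def arc(p,side,v,d,deg,clear=.014,step=8):
    """push face x_b=side*47.5 at y_b=v, block turning cw by deg about block point (0,d)"""
    X=lambda e:[side*(.0475+FT+e),v]
    go(w(p,X(clear)),.10,p[2]); go(w(p,X(clear)),ZP,p[2],.2); f0=arm.sense()['ft_force']
    C=w(p,[0,d]);n=max(1,int(np.ceil(deg/step)));fm=0
    go(w(p,X(.002)),ZP,p[2],.08)
    for i in range(n+1):
        a=-np.radians(deg*i/n);r=p[:2]-C
        q=np.array([*(C+np.array([[np.cos(a),-np.sin(a)],[np.sin(a),np.cos(a)]])@r),p[2]+a])
        go(w(q,X(0)),ZP,q[2],.08);fm=max(fm,np.linalg.norm(arm.sense()['ft_force']-f0))
    go(w(q,X(.02)),ZP,q[2],.15); go(w(q,X(.02)),.11,q[2],.3)
    print('predicted',q.round(3),np.degrees(q[2]).round(1),'fmax',round(fm,1))
    return q
def look(near,f=None):
    arm.move_joints(Q0);im=snap('top',f);p,wh,o=block(im,near)
    print('block',p.round(4),np.degrees(p[2]).round(1),wh.round(0),round(o,1),'t',round(arm.sense()['time_s'],1));return p
E
python3 - <<'E'
from h import *
arm.close();print(arm.sense()['width'])
p=look((.48,-.266))
# IK check at the extremes
for xy,phi in [(w(p,[.07,-.05]),p[2]),((.5,-.28),-1.57),((.46,-.22),-.9)]:
    q=arm.inverse_kinematics([*xy,.01],ori(phi));print(None if q is None else np.round(q,2))
q=arc(p,1,-.048,.058,12);p=look(q[:2])
E
```

```text
-7.896576086919378e-05
block [ 0.4794 -0.2658 -0.1983] -11.4 [ 94. 122.] -1.9 t 2.9
[-0.24  0.49 -0.33  0.   -0.75  0.04]
[-0.17  0.42 -0.46  0.   -0.68 -1.4 ]
[-0.06  0.34 -0.61 -0.   -0.62 -0.84]
predicted [ 0.468 -0.262 -0.408] -23.4 fmax 1.3
block [ 0.4724 -0.2636 -0.3706] -21.2 [ 94. 122.] -1.8 t 8.7
```

Run:
```python
from h import *
p=np.array([.4724,-.2636,-.3706])
q=arc(p,-1,.048,-.045,38);p=look(q[:2])
if -1.25<p[2]<-.75:
    q=arc(p,-1,.048,-.045,np.degrees(p[2])+90-3);p=look(q[:2],'t2.png')
```

```text
predicted [ 0.495 -0.283 -1.034] -59.2 fmax 1.5
block [ 0.4931 -0.2817 -1.0767] -61.7 [ 94. 121.] -1.8 t 16.1
predicted [ 0.498 -0.301 -1.518] -87.0 fmax 1.8
block [ 0.4978 -0.2992 -1.5491] -88.8 [ 94. 120.] -1.3 t 23.1
```

Run:
```python
from h import *
im=snap('top');
m=np.zeros((420,560),np.uint8);m[196:214,326:338]=(im[196:214,326:338].min(2)>175)
ys,xs=np.nonzero(m);print(xs.min(),xs.max(),ys.min(),ys.max(),rayN('top',[[xs.mean(),ys.mean()]],.031))
for q,z in(('key',.02),('fence',0),('keyway',.02)):
    for r in pinpoint('top',q)[:2]:print(q,r['confidence'],ray('top',r['point'],z).round(4))
crop=cv2.resize(im[130:280,220:420,::-1],(800,600),interpolation=cv2.INTER_CUBIC)
P=np.array([[.504,-.414,0],[.414,-.413,0],[.594,-.415,0],[.504,-.398,.031],[.5,-.2992-.0475,.04]])
for u,v in proj('top',P): cv2.circle(crop,(int((u-220+.5)*4),int((v-130+.5)*4)),4,(0,0,255),1)
cv2.imwrite('pics/c2.png',crop)
```

```text
329 336 199 206 [[ 0.5023445  -0.40538786]]
key 0.78 [ 0.5055 -0.3975  0.02  ]
fence 0.78 [ 0.5019 -0.4094  0.    ]
keyway 0.73 [ 0.5019 -0.3537  0.02  ]
```

View pics/c2.png

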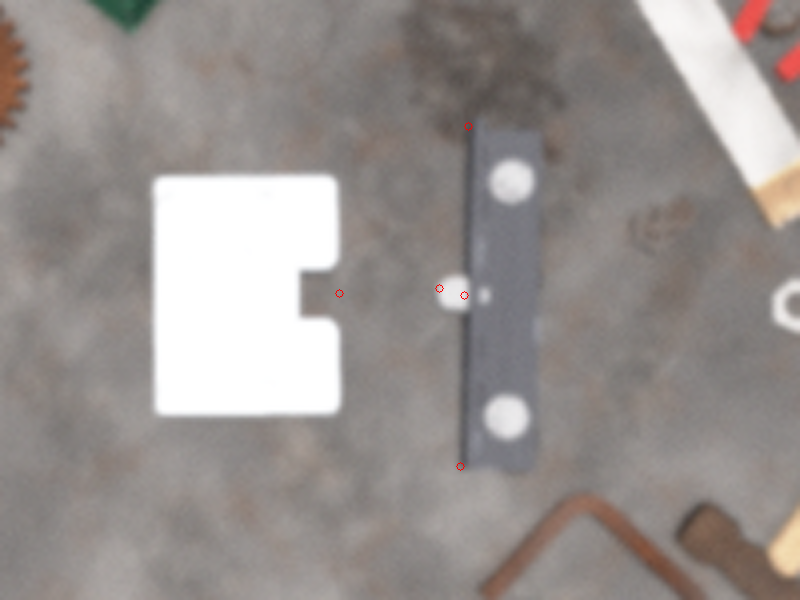

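Block is nearly square at heading −89°; in the crop the keyway mouth is at (339,293) and the key at (452,293), with the fence face from (470,126) to (461,466). The block needs about 4 mm in +x and a degree or so of turn. After that nudge I'll use an open two-finger square push.

```bash
cat >> h.py <<'E'
FA=np.radians(-.6); NRM=np.array([np.sin(-FA),np.cos(FA)])  # fence direction, outward normal
NRM=np.array([-np.sin(FA),np.cos(FA)]); TAN=np.array([np.cos(FA),np.sin(FA)]); F0=np.array([.5025,-.4145]); HW=.0095
def line(g,t=0): return F0+NRM*(.095+HW+g)+TAN*t   # TCP of square push, block g short of home
E
python3 - <<'E'
from h import *
p=np.array([.4978,-.2992,-1.5491])
x0=p[0]-.06-FT; y0=p[1]+.013
go((x0-.015,y0),.10,0);go((x0-.015,y0),ZP,0,.2);go((x0+.0055,y0),ZP,0,.06);go((x0-.02,y0),ZP,0,.15);go((x0-.02,y0),.11,0,.3)
p=look(p[:2])
g=(p[:2]-F0)@NRM-.0475;t=(p[:2]-F0)@TAN;print('gap',g,'lat',t)
q=arm.inverse_kinematics([*line(g+.02),.01],ori(FA));print(np.round(q,2))
E
```

```text
block [ 0.5018 -0.2994 -1.5524] -88.9 [ 93. 120.] -1.2 t 28.2
gap 0.06762892723408781 lat -0.001891835711066992
[-0.06  0.4  -0.51  0.   -0.66  0.05]
```

Run:
```python
from h import *
T=-.0005
go(line(.0676+.022,T),.12,FA);arm.ungrasp();print(arm.sense()['width'])
go(line(.0676+.022,T),ZP,FA,.2)
go(line(.0676+.004,T),ZP,FA,.1);b=arm.sense()['ft_force']
for g in (.055,.04,.028,.020):
    go(line(g,T),ZP,FA,.05);print(g,(arm.sense()['ft_force']-b).round(1))
go(line(.045,T),ZP,FA,.15);go(line(.045,T),.12,FA,.3)
p=look((.502,-.345),'t3.png')
print('gap',(p[:2]-F0)@NRM-.0475,'lat',(p[:2]-F0)@TAN)
```

```text
0.08793833365816364
0.055 [1.6 2.8 2.6]
0.04 [1.4 2.7 3.7]
0.028 [0.9 2.5 2.7]
0.02 [-0.1  2.4  2.8]
block [ 0.4997 -0.3512 -1.5834] -90.7 [ 94. 121.] -1.5 t 36.7
gap 0.01576261906717452 lat -0.003474277976599892
```

Run:
```python
from h import *
p=np.array([.4997,-.3512,-1.5834])
arm.close()
c=p[:2]-TAN*(.06+FT)
for e,z,v in((-.015,.10,None),(-.015,ZP,.2),(.0042,ZP,.05),(-.02,ZP,.15),(-.02,.12,.3)): go(c+TAN*e,z,0 if 0 else FA,v)
p=look(p[:2],'t4.png')
print('gap',(p[:2]-F0)@NRM-.0475,'lat',(p[:2]-F0)@TAN)
im=cv2.imread('pics/t4.png');cv2.imwrite('pics/c4.png',cv2.resize(im[150:270,240:400],(800,600),interpolation=cv2.INTER_CUBIC))
```

```text
block [ 0.5011 -0.3511 -1.5834] -90.7 [ 94. 122.] -1.6 t 42.8
gap 0.0158568351578684 lat -0.0020284995231963964
```

View pics/c4.png

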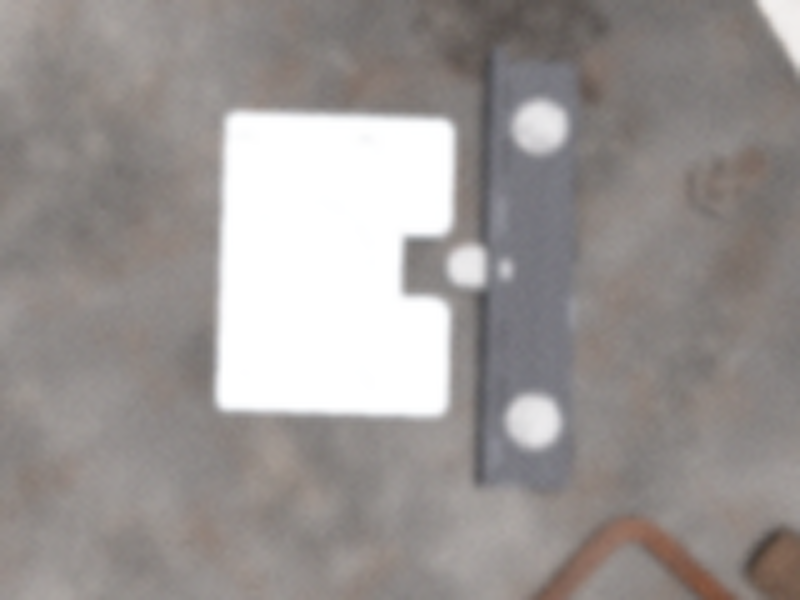

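Keyway (mid-row ≈266) lines up with the key (row ≈266), and the two faces are parallel. Pushing home with force watch.

Run:
```python
from h import *
T=0.0005
go(line(.045,T),.12,FA);arm.ungrasp()
go(line(.045,T),ZP,FA,.25);go(line(.024,T),ZP,FA,.1);b=arm.sense()['ft_force'];L=[]
for g in [.012,.008]+[.006-.001*i for i in range(14)]:
    go(line(g,T),ZP,FA,.04);f=(arm.sense()['ft_force']-b);L.append((round(g,3),f.round(1).tolist()))
    if f[1]>25: break
print(L)
go(line(.035,T),ZP,FA,.15);go(line(.035,T),.12,FA,.3)
p=look((.502,-.366),'t5.png')
print('gap',(p[:2]-F0)@NRM-.0475,'lat',(p[:2]-F0)@TAN)
im=cv2.imread('pics/t5.png');cv2.imwrite('pics/c5.png',cv2.resize(im[150:270,240:400],(800,600),interpolation=cv2.INTER_CUBIC))
```

```text
[(0.012, [0.1, 4.3, 2.9]), (0.008, [0.3, 5.3, 4.4]), (0.006, [0.3, 6.0, 5.1]), (0.005, [1.4, 7.7, 6.0]), (0.004, [0.1, 7.2, 5.2]), (0.003, [0.4, 12.5, 7.1]), (0.002, [0.3, 18.6, 9.0]), (0.001, [-0.5, 25.8, 11.3])]
block [ 0.501  -0.3662 -1.5796] -90.5 [ 92. 122.] -1.7 t 51.7
gap 0.0007522531272302346 lat -0.0020075334826740983
```

View pics/c5.png

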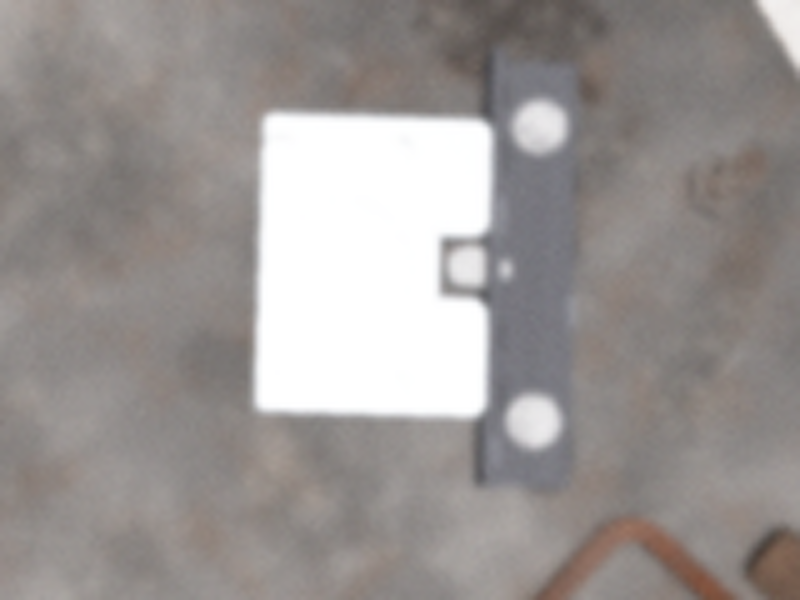

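The block looks seated, with the key centred in the keyway around (467,266). There's time for one narrow central press so it self-aligns flush, then I'll hand in.

Run:
```python
from h import *
arm.close()
c=np.array([.501,-.3662]);phi=np.pi/2+FA
P=lambda e:c+NRM*(.0475+FT+e)
go(P(.02),.12,phi);go(P(.02),ZP,phi,.3);go(P(.008),ZP,phi,.1);b=arm.sense()['ft_force'];L=[]
for i in range(14):
    e=.003-.001*i;go(P(e),ZP,phi,.04);f=arm.sense()['ft_force']-b;L.append((round(e,3),round(f[1],1)))
    if f[1]>26: break
print(L)
go(P(.02),ZP,phi,.15);go(P(.02),.12,phi,.3)
p=look(c,'t6.png');print('gap',(p[:2]-F0)@NRM-.0475)
arm.finish_job()
```

```text
[(0.003, np.float64(-0.1)), (0.002, np.float64(0.3)), (0.001, np.float64(0.0)), (0.0, np.float64(0.3)), (-0.001, np.float64(0.1)), (-0.002, np.float64(6.2)), (-0.003, np.float64(12.2)), (-0.004, np.float64(16.7)), (-0.005, np.float64(24.7)), (-0.006, np.float64(30.3))]
block [ 0.5009 -0.3668 -1.5788] -90.5 [ 93. 121.] -2.2 t 60.6
gap 0.00018804370004757431
the job is handed in; nothing more can be done
```

The die block has been pushed round and home: the keyway is over the key and that side measures within about 0.2 mm of the fence, about 2 mm off centre along it. I handed it in at about 61 s with the hand clear; no verdict came back, and I didn't re-measure the bystanders at the end.

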